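# Index the swing-arm magnifier over the blue dish

### The job

On the magnifier stand, hook a fingertip under the orange pull ring, lift the spring index pin out of its hole, swing the arm one hole so that the lens stands over the blue dish, and let the pin drop fully home into that hole. Do not grip, force or wrench the ring, do not swing the arm on past that hole, and leave the dishes and everything else on the table where they are. Finish clear of everything.

Things in the scene. Friction and masses are not known exactly. Their poses are not given: they have to be found in the camera images.
- stand: Fixed stand of the magnifier. Origin: on the table top, on the arm's vertical pivot; z up, +x the way the arm points when swing = 0, roughly away from the robot. White base plate 225 x 250 x 12 mm, 195 mm of it on the arm's side (+x) of the pivot. Aluminium arc plate, radius 185 mm, 28 mm wide, top at z = 52 mm, with five 13 mm holes 22 degrees apart: swing = -0.768, -0.384, 0, 0.384, 0.768.
- swing (a joint): Arm angle (rad), 0 at the middle hole where it starts (within 0.008), positive counter-clockwise from above. Grey arm, 20 mm wide, top at z = 68 mm; lens 115 mm and dark barrel (22 mm across, top at z = 85 mm) 185 mm from the pivot. Turns with light friction and stays where left; locked, with 1.5 mm play, while the pin is home. Stops at +-0.95.
- pin (a joint): Lift of the index pin (m): 0 fully home, 0.016 upper stop. A 10 mm round-tipped vertical pin, 185 mm from the pivot, 10 mm deep in its hole: lifted 10 mm or more it frees the arm. A spring pushes it down, about 4 N home, 6 N lifted. Let down between holes it rides on the arc plate at about 0.010 and drops by itself into the next hole it passes over.
- ring (a point): Centre of the opening of the upright orange ring atop the pin; z = 116 mm with the pin home; moves with the pin. Opening 50 mm wide, 48 mm high, corners cut; bar 6 mm thick; so the top bar's underside is 24 mm above this point. Axes: x along the arm away from the pivot, z up. The ring's plane is square to x: a fingertip enters best from the pivot side, over the arm, in +x, sloping down.
- lens (a point): Centre of the magnifier lens, 54 mm across over its black rim, in the arm 115 mm from the pivot, at z = 63 mm.
- dish_blue: Dark blue closed culture dish, 38 mm across, 12 mm high, loose on the base plate at the station 115 mm from the pivot, one hole to either side of the middle; origin at the centre of its underside, 12 mm above the table. The lens must come to stand over it.
- dish_white: White dish of the same size, at the middle station, under the lens at the start.
- dish_pink: Pink dish of the same size, at the station one hole to the other side.
- tube_rack: Fixed blue tube rack, 120 x 240 mm, 60 mm high, with three capped tubes up to 104 mm high; origin under its centre. Leave alone.
- flask_low: Clear flat culture flask with turquoise cap, lying, 110 x 85 x 35 mm and a neck with cap to -x, 164 mm long in all; origin under the centre of its flat body. Leave alone.
- flask_high: A like flask stacked on the first. Leave alone.
- bottle: Glass bottle with orange cap, 70 mm across, 160 mm high; origin under its centre. Leave alone.
- tip_box: Grey pipette tip box with clear lid, 87 x 122 x 85 mm; origin under its centre. Leave alone.
- cap: Dark blue screw cap lying on the table, 34 mm across, 12 mm high, origin under its centre. Leave alone.
- marker: Blue marker, 130 x 13 x 13 mm, lying along its x, origin under its centre. Leave alone.
- beaker: Small clear beaker, 68 mm across, 80 mm high, origin under its centre. Leave alone.

How it is judged:
On the way, in this order (a step that is already met when the one before it is completed fails the run):
1. the index pin is lifted out of the middle hole (value of joint pin above 0.008 m), for 0.1 s.
2. the pin has dropped home with the lens over the blue dish (value of joint pin below 0.002 m and horizontal distance between lens and dish_blue below 0.012 m), for 0.2 s.
At the end, for the whole second after the job is handed in: The index pin is home (lift under 2 mm) in the neighbouring hole, the lens is within 12 mm (horizontally) of the centre of the blue dish, and the arm is at rest (all of step 2 and velocity of joint swing between -0.05 and 0.05 rad/s); the robot touches nothing.
It fails at once if the ring or pin gripped or wrenched: fingers press on it with more than 35 N (contact force between the fingers and pin above 35 N).
It fails at once if the arm swung on past the neighbouring hole (more than 0.55 rad from the middle) (value of joint swing above 0.55 rad or value of joint swing below -0.55 rad).
It fails at once if a dish pushed or lifted (over 8 mm) (distance of any of dish_blue, dish_white, dish_pink from where it was at the start of the episode above 0.008 m).
It fails at once if another thing on the table pushed, lifted or carried (over 15 mm) (distance of any of flask_low, flask_high, bottle, tip_box, cap, marker, beaker from where it was at the start of the episode above 0.015 m).
It also fails if it takes over 38 s, if anything falls off the work surface, if the arm or the gripper's body presses on something with over 40 N, if the wrist force passes 120 N, or if a joint passes its speed limit or range.

### The arm

A 6-joint arm with a two-finger parallel gripper is mounted at the origin on the work surface. World frame = base frame: x ahead of the robot, y to its left, z up, the work surface at z = 0. Lengths are in m, angles in rad, forces in N, time in s.
With the tool pointing down it reaches from about 0.3 to 0.875 m from the base axis. Payload 6.4 kg.
Tool frame: the origin (TCP) lies at the centre of the arm's flange, where the gripper is bolted on; the fingertips stand 173 mm ahead of it and the grasp point (between the pads) lies 155 mm ahead of it; z points along the fingers, y is the line along which they close (so a half turn about z gives the same grasp; the last joint's range is limited). The gripper opens to 85 mm and grips with 20 to 120 N. Pads are 22 mm wide; open, the fingers measure 114 mm over their backs; the gripper's body (76 mm by 85 mm) begins 54 mm behind the grasp point. The pads swing forward as they close: fully open they stand 13 mm farther back than shut.
Start: joints at [-1.312, 0.181, 1.607, -0, 1.354, -0.206], TCP at [0.258, -0.514, 0.405] pointing down, gripper open.
Joint ranges: [-2.99, 2.99], [-0.89, 2.07], [0.3, 2.58], [-1.14, 4.28], [0, 2.63], [-3.12, 3.12]. Speed limits (rad/s): [2.57, 2.57, 3.01, 3.14, 3.14, 3.14].

### API

Orientations are given as a unit quaternion [w, x, y, z].
In Python, from bench import get_obs, camera, get_calibration, hand_in gives the robot as it stands. The module is installed in compiled form; this text tells all that it offers.
- The arm moves only by the tool drive_tool, never from a script. Its argument "increments" is a list of rows, each a list of 2 entries, a list of its own where there are three numbers: the shift along the tool's x, y, z normalised to -1 to 1, where 1 is 250 mm, then the turn about the tool's z normalised to -1 to 1, where 1 is 90 degrees. A call has exactly 8 rows; each row is the pose to reach, as a shift and turn from the pose commanded when the call began, along the tool's axes at that moment; what a row does not reach only later rows make up. A row lasts 1/8 s, in which the tool goes at most 62.5 mm and 10.7 degrees, less where a joint would pass 70% of its speed; a pose out of reach is approached as far as the arm can. A call with a number of a shift or a turn outside -1 to 1 is refused whole. A call with a gripper value outside its range is refused whole. "claw" is the closure, from 0 (fully open) to 1 (shut), set as the call begins (left out, the last holds). The fingers move at their own pace and stop on an object; the grip force is fixed at half the most. Time passes only in rows, so rows that repeat a pose let the fingers close, or fill a call up. It gives the time, the measured TCP pose, the force and the opening at its end, in the units of the state.
- get_obs(): the state, without advancing time (a new reading comes with each control period).
- camera(name): name is "side" or "top" or "wrist"; returns the picture (400x640x3 uint8, blue, green, red); there is no depth.
- get_calibration(name): a dict with "K" (3x3 intrinsics, pixels), "origin" and "orientation" of the camera in the world. Camera axes: x right, y down, z forward; pixel columns grow to the right and rows downward; lengths in m; the calibration is good to about 2 mm. A picture is of the moment at which its call begins: read the wrist's pose just before it. get_calibration takes no time and is no camera call; for the wrist camera it gives the pose at the moment of the call.
- hand_in(): hands the job in, once; it reports no verdict.
The state is a dict: "time_s": time; "q": joint angles; "dq": joint speeds; "joint_efforts": joint torques, N m; "eef_pos": TCP position; "eef_rot": TCP orientation; "wrist_force": force on the tool from outside, world axes, zero at the start; "torque": the same for the moment, N m; "opening": opening from 0.0 (shut) to 1.0 (fully open).
Only numpy, scipy, OpenCV 4.12 (cv2) and the standard library are available. Lean on these libraries where they do the work, as an engineer would, in place of code of your own. Each camera call takes 0.05 s, during which the arm holds its last target. There are 200 camera calls.

## Working session

There is one attempt and no reset: what is moved stays moved. The work goes in short steps, Python scripts to look and compute and a tool call to move; the robot and the scene stay as the last step left them, time stands still between calls to the robot, and variables do not carry over. Pictures are saved under pics/ and viewed, on a budget of 10 in all, crops included, one or two more only if the job needs it, and the job is handed in when it is done.

Besides the shell and the picture viewer there is one more tool, called as name(argument=value, ...) on one line, values as JSON. drive_tool: Moves the arm, as the interface text tells. Its arguments: {"type":"object","properties":{"increments":{"type":"array","items":{"type":"array"}},"claw":{"type":"number"}},"required":["increments"]}

```bash
mkdir -p pics; ls; python3 - <<'E'
from bench import *
import cv2
o=get_obs(); print(o)
for n in("top","side","wrist"):
    c=get_calibration(n); print(n,c)
    cv2.imwrite(f"pics/{n}0.png",camera(n))
E
```

```text
pics
{'time_s': 0.0, 'q': array([-1.31232389e+00,  1.81514096e-01,  1.60799582e+00,  4.38025494e-06,
        1.35378300e+00, -2.06329508e-01]), 'dq': array([ 6.89404468e-04, -2.09149501e-04, -1.71942909e-03, -8.89377739e-04,
       -7.68165510e-05,  6.91829140e-04]), 'joint_efforts': array([-1.34380003e-03, -4.44872189e+01, -3.51337123e+01, -4.99698563e-04,
        9.29112837e-03,  2.15682815e-05]), 'eef_pos': array([ 0.25767701, -0.51375074,  0.40380493]), 'eef_rot': array([-8.49894656e-04,  9.73115979e-01,  2.30314067e-01, -2.00239373e-05]), 'wrist_force': array([-0.59487639,  0.04500157, -0.57338285]), 'torque': array([ 0.02479097,  0.03662829, -0.01087673]), 'opening': 1.0001664727698107}
top {'K': array([[454.82745177,   0.        , 321.44581711],
       [  0.        , 454.82745177, 200.59389814],
       [  0.        ,   0.        ,   1.        ]]), 'origin': array([0.35313058, 0.00796218, 1.67981397]), 'orientation': array([-0.02896932,  0.70856541, -0.70409122,  0.03676143])}
side {'K': array([[393.95124985,   0.        , 321.97093471],
       [  0.        , 393.95124985, 205.83086842],
       [  0.        ,   0.        ,   1.        ]]), 'origin': array([ 0.39819624, -0.86738386,  0.78818337]), 'orientation': array([-0.43012313,  0.89973823, -0.06926161,  0.0258463 ])}
wrist {'K': array([[349.11350897,   0.        , 316.65978951],
       [  0.        , 349.11350897, 199.08781763],
       [  0.        ,   0.        ,   1.        ]]), 'origin': array([ 0.33043755, -0.47626139,  0.37343334]), 'orientation': array([ 0.13647962,  0.83997504, -0.51823903, -0.08510906])}
```

View pics/top0.png

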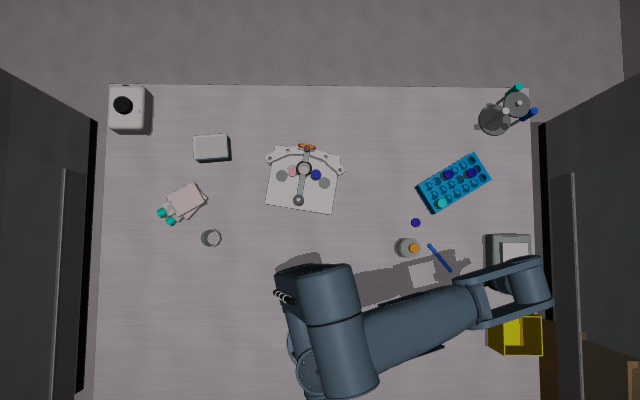

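View pics/side0.png

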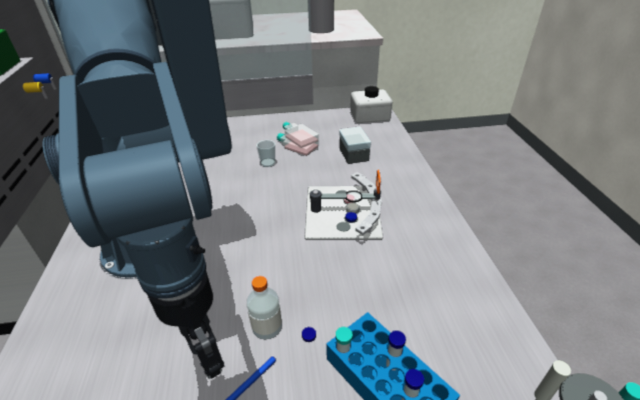

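Top view: stand with its pivot near (298,200), the orange ring near (307,147), the blue dish near (315,175), so to the right of the arm (negative swing). Side view: ring near (378,183), blue dish near (351,217). Next I measure these by masks.

```bash
cat > h.py <<'E'
import numpy as np, cv2
from bench import *
from scipy.spatial.transform import Rotation as R
def rot(q): return R.from_quat(np.roll(q,-1)).as_matrix()
def ray(c,p):
    d=rot(c["orientation"])@np.linalg.inv(c["K"])@[p[0],p[1],1]; return c["origin"],d/np.linalg.norm(d)
def onz(c,p,z):
    o,d=ray(c,p); return o+d*(z-o[2])/d[2]
def tri(rs):
    A=0;b=0
    for o,d in rs:
        P=np.eye(3)-np.outer(d,d);A=A+P;b=b+P@o
    x=np.linalg.solve(A,b);return x,[np.linalg.norm((np.eye(3)-np.outer(d,d))@(x-o)) for o,d in rs]
def proj(c,X):
    v=c["K"]@rot(c["orientation"]).T@(np.asarray(X)-c["origin"]); return v[:2]/v[2]
def blobs(m,roi,mn=8):
    x0,y0,x1,y1=roi; k=np.zeros(m.shape[:2],np.uint8);k[y0:y1,x0:x1]=m[y0:y1,x0:x1]
    n,l,s,ce=cv2.connectedComponentsWithStats(k)
    return [(ce[i],s[i]) for i in range(1,n) if s[i][4]>=mn],l
E
python3 - <<'E'
from h import *
rois={"top":(255,130,355,225),"side":(295,160,395,250)}
cs={n:get_calibration(n) for n in rois}
for n,r in rois.items():
    im=cv2.imread(f"pics/{n}0.png");h=cv2.cvtColor(im,cv2.COLOR_BGR2HSV)
    for nm,lo,hi in(("orange",(5,150,90),(20,255,255)),("blue",(110,150,50),(130,255,255)),("pink",(165,25,100),(180,160,255))):
        b,_=blobs(cv2.inRange(h,lo,hi),r)
        for ce,s in b: print(n,nm,ce.round(1),s,onz(cs[n],ce,.024).round(4), onz(cs[n],ce,.116).round(4))
    b,_=blobs(cv2.inRange(h,(0,0,150),(180,40,255)),r,50)
    x0,y0,x1,y1=r
    cv2.imwrite(f"pics/{n}c.png",cv2.resize(im[y0:y1,x0:x1],None,fx=4,fy=4,interpolation=cv2.INTER_CUBIC))
a=cv2.imread("pics/topc.png");b=cv2.imread("pics/sidec.png")
c=np.zeros((400,800,3),np.uint8);c[:a.shape[0],:400]=a;c[:b.shape[0],400:]=b;cv2.imwrite("pics/c.png",c)
E
```

```text
top orange [305.5 144.3] [298 143  17   4  27] [0.7163 0.0503 0.024 ] [0.6961 0.0479 0.116 ]
top orange [306.9 147.7] [300 146  14   4  20] [0.7035 0.045  0.024 ] [0.6841 0.043  0.116 ]
top blue [315.4 174.4] [311 170  10  10  71] [0.6043 0.0131 0.024 ] [0.5903 0.0128 0.116 ]
top pink [291.6 170.6] [288 166   9  10  64] [0.6176 0.1007 0.024 ] [0.6029 0.0955 0.116 ]
side orange [378.  181.6] [377 170   3  23  57] [0.7302 0.1659 0.024 ] [0.6902 0.0415 0.116 ]
side blue [350.9 216.6] [346 212  11  10  86] [0.6046 0.0047 0.024 ] [ 0.5798 -0.1003  0.116 ]
side pink [350. 197.] [347 195   7   6  31] [0.6212 0.0985 0.024 ] [ 0.5944 -0.0177  0.116 ]
side pink [345.7 200.8] [344 199   5   5  13] [0.6041 0.0816 0.024 ] [ 0.5793 -0.0327  0.116 ]
```

View pics/c.png

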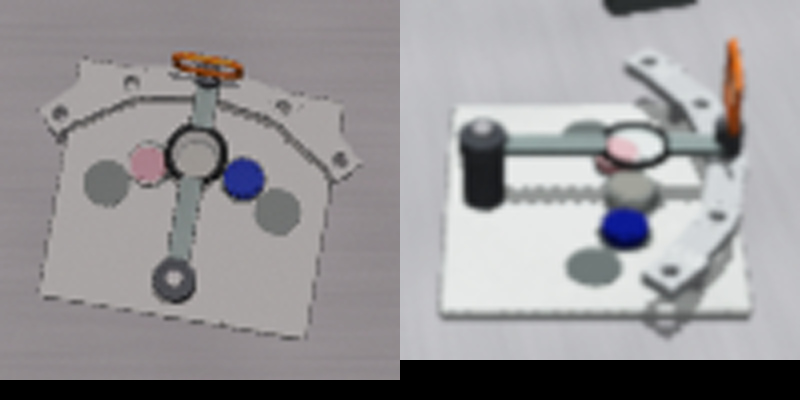

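Crop: arc holes (top view) at crop (60,113), (132,82), (283,105), (340,160), ring seen at (208,66), blue dish at (243,179), post at (174,280). I fit the pivot from the holes.

```bash
python3 - <<'E'
from h import *
from scipy.optimize import least_squares
c=get_calibration("top");cs=get_calibration("side")
f=lambda u,v:(255+(u+.5)/4-.5,130+(v+.5)/4-.5)
g=lambda u,v:(295+(u-400+.5)/4-.5,160+(v+.5)/4-.5)
H=np.array([onz(c,f(*p),.052)[:2] for p in((60,113),(132,82),(283,105),(340,160))])
S=np.array([onz(cs,g(*p),.052)[:2] for p in((648,62),(701,104),(716,215),(670,270))])
print(H,S)
a=np.array([.768,.384,-.384,-.768])
for P in(H,S,(H+S)/2):
    fit=lambda x:(x[:2]+.185*np.c_[np.cos(x[2]+a),np.sin(x[2]+a)]-P).ravel()
    s=least_squares(fit,[.5,.06,0]);print(s.x.round(4),np.abs(s.fun).max())
    p,t=s.x[:2],s.x[2];
    for w in(0,-.384):print("ring",w,p+.185*np.array([np.cos(t+w),np.sin(t+w)]),"lens",p+.115*np.array([np.cos(t+w),np.sin(t+w)]))
print("ring tri",tri([ray(c,(306.3,146)),ray(cs,(378,181.6))]))
print("blue tri",tri([ray(c,(315.4,174.4)),ray(cs,(350.9,216.3))]))
print("post", onz(c,f(174,278),.08),"lens top",onz(c,f(196,154),.066))
E
```

```text
[[ 0.65910076  0.17903815]
 [ 0.68811389  0.11426196]
 [ 0.66805714 -0.02286451]
 [ 0.61802593 -0.07469949]] [[ 0.65826463  0.17488631]
 [ 0.68702066  0.11074117]
 [ 0.66496014 -0.02392947]
 [ 0.61879361 -0.07653821]]
[ 0.5079  0.0728 -0.1572] 0.0015942780408545465
ring 0 [0.6906221  0.04381348] lens [0.6214856  0.05477454]
ring -0.384 [ 0.66646286 -0.02252884] lens [0.6064677  0.01353472]
[ 0.5068  0.0701 -0.1571] 0.0013484572192524191
ring 0 [0.6895583  0.04117494] lens [0.62041993 0.05212415]
ring -0.384 [ 0.66541045 -0.02517152] lens [0.6054091  0.01088175]
[ 0.5074  0.0714 -0.1571] 0.0006953786951891944
ring 0 [0.6900902 0.0424942] lens [0.62095277 0.05344936]
ring -0.384 [ 0.66593662 -0.02385018] lens [0.60593838 0.01220826]
ring tri (array([0.69103397, 0.04514329, 0.11312104]), [np.float64(0.00032310663343461605), np.float64(0.00032310663343477054)])
blue tri (array([0.60587752, 0.01286803, 0.01788755]), [np.float64(0.0007851906612183596), np.float64(0.0007851906612186055)])
post [0.50703614 0.07314749 0.08      ] lens top [0.62019744 0.05518521 0.066     ]
```

The fits agree: pivot (0.507, 0.071), heading −0.157, ring (0.690, 0.0425), blue dish at (0.606, 0.013), so the swing is to −0.384. The drive offers no tilt, so I need to know the fingers' shape. I look through the wrist camera.

View pics/wrist0.png

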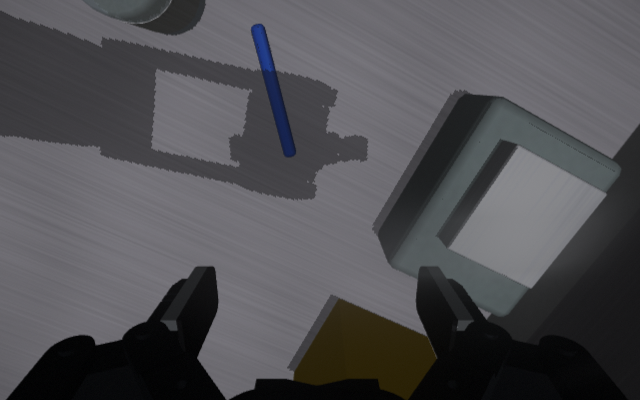

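Wrist view: a standard two-finger linkage gripper with tips at (205,270) and (430,270); a vertical finger has no upward-facing ledge, so hooking needs a tilt. The interface says an unreachable pose is "approached as far as the arm can". I travel towards the stand with the claw shut and test on the way whether overreaching tilts the tool.

drive_tool(increments=[[[0.12,-0.1,0],0.05],[[0.24,-0.2,0],0.1],[[0.36,-0.3,0],0.15],[[0.48,-0.42,0],0.2],[[0.6,-0.52,0],0.25],[[0.72,-0.62,0],0.3],[[0.84,-0.73,0],0.35],[[0.96,-0.83,0],0.396]], claw=1)

```text
time_s: 1.15
eef_pos: [0.3795, -0.2196, 0.4045]
eef_rot: [-0.0, 0.997, -0.08, -0.0]
wrist_force: [0.1, 0.7, 0.6]
opening: -0.003
```

drive_tool(increments=[[[0.12,-0.12,0],0],[[0.25,-0.25,0],0],[[0.38,-0.38,0],0],[[0.5,-0.5,0],0],[[0.62,-0.62,0],0],[[0.75,-0.75,0],0],[[0.88,-0.88,0],0],[[1,-1,0],0]])

```text
time_s: 2.15
eef_pos: [0.6664, -0.012, 0.4042]
eef_rot: [-0.0, 0.997, -0.078, -0.0]
wrist_force: [-0.6, -0.3, 0.9]
opening: -0.003
```

drive_tool(increments=[[[0.2,0,0],0],[[0.4,0,0],0],[[0.6,0,0],0],[[0.8,0,0],0],[[1,0,0],0],[[1,0,0],0],[[1,0,0],0],[[1,0,0],0]])

```text
time_s: 3.15
eef_pos: [0.9103, -0.0521, 0.4061]
eef_rot: [0.0, 0.997, -0.078, 0.002]
wrist_force: [-0.6, 0.3, 1.4]
opening: 0.001
```

```bash
python3 - <<'E'
from h import *
o=get_obs();print(o["time_s"],o["q"].round(3),o["eef_pos"].round(4),rot(o["eef_rot"]).round(3))
E
```

```text
3.15 [-0.187  1.061  0.298  0.     1.778  1.541] [ 0.9103 -0.0521  0.4061] [[ 0.988 -0.156  0.004]
 [-0.156 -0.988 -0.001]
 [ 0.004 -0.    -1.   ]]
```

drive_tool(increments=[[[0.2,0,0],0],[[0.4,0,0],0],[[0.6,0,0],0],[[0.6,0,0],0],[[0.6,0,0],0],[[0.6,0,0],0],[[0.6,0,0],0],[[0.6,0,0],0]])

```text
time_s: 4.15
eef_pos: [0.9228, -0.0658, 0.3771]
eef_rot: [-0.0, 0.997, -0.078, 0.024]
wrist_force: [0.1, 0.3, -0.8]
opening: 0.002
```

```bash
python3 - <<'E'
from h import *
o=get_obs();print(o["time_s"],o["q"].round(3),o["eef_pos"].round(4),rot(o["eef_rot"]).round(3))
E
```

```text
4.15 [-0.2    1.093  0.299  0.006  1.703  1.529] [ 0.9228 -0.0658  0.3771] [[ 0.987 -0.156  0.047]
 [-0.156 -0.988 -0.003]
 [ 0.047 -0.004 -0.999]]
```

drive_tool(increments=[[[-0.2,0,0],0],[[-0.2,0,0],0],[[-0.2,0,0],0],[[-0.2,0,0],0],[[-0.2,0,0],0],[[-0.2,0,0],0],[[-0.2,0,0],0],[[-0.2,0,0],0]])

```text
time_s: 5.15
eef_pos: [0.8735, -0.0581, 0.3744]
eef_rot: [-0.0, 0.997, -0.079, 0.023]
wrist_force: [0.3, -0.1, -0.4]
opening: 0.001
```

```bash
python3 - <<'E'
from h import *
o=get_obs();print(o["time_s"],o["q"].round(3),o["eef_pos"].round(4),rot(o["eef_rot"]).round(3))
E
```

```text
5.15 [-0.202  0.9    0.633  0.006  1.562  1.526] [ 0.8735 -0.0581  0.3744] [[ 0.987 -0.157  0.047]
 [-0.157 -0.988 -0.003]
 [ 0.047 -0.004 -0.999]]
```

Tilt gained by overreaching stays (2.7° outward), so repeated overreaching outward can build up the slope that the hook needs. I push harder, and a little to the side so that the lean lies about halfway along the swing.

drive_tool(increments=[[[1,0.4,-0.3],0],[[1,0.4,-0.3],0],[[1,0.4,-0.3],0],[[1,0.4,-0.3],0],[[1,0.4,-0.3],0],[[1,0.4,-0.3],0],[[1,0.4,-0.3],0],[[1,0.4,-0.3],0]])

```text
time_s: 6.15
eef_pos: [0.9097, -0.157, 0.4119]
eef_rot: [0.002, 0.996, -0.078, 0.046]
wrist_force: [-0.5, 0.6, -0.5]
opening: 0.001
```

```bash
cat > s.py <<'E'
from h import *
o=get_obs();M=rot(o["eef_rot"]);print(o["time_s"],o["q"].round(3),o["eef_pos"].round(4),"tilt",np.degrees(np.arccos(-M[2,2])).round(2),"az",np.degrees(np.arctan2(M[1,2],M[0,2])).round(1),"tip",(o["eef_pos"]+.173*M[:,2]).round(4));print(M.round(3))
E
python3 s.py
```

```text
6.15 [-0.301  1.055  0.299  0.017  1.697  1.429] [ 0.9097 -0.157   0.4119] tilt 5.3 az -6.8 tip [ 0.9256 -0.1588  0.2396]
[[ 0.983 -0.156  0.092]
 [-0.156 -0.988 -0.011]
 [ 0.092 -0.004 -0.996]]
```

Each such call adds about 2.6°, whatever the overreach. Five more bring it to about 18°, enough for about 12 mm of the tip under the bar.

drive_tool(increments=[[[1,0.2,-0.2],0],[[1,0.2,-0.2],0],[[1,0.2,-0.2],0],[[1,0.2,-0.2],0],[[1,0.2,-0.2],0],[[1,0.2,-0.2],0],[[1,0.2,-0.2],0],[[1,0.2,-0.2],0]])

```text
time_s: 7.15
eef_pos: [0.9073, -0.192, 0.4212]
eef_rot: [0.005, 0.995, -0.078, 0.069]
wrist_force: [-0.3, 0.3, 0.0]
opening: -0.003
```

drive_tool(increments=[[[1,0,-0.5],0],[[1,0,-0.5],0],[[1,0,-0.5],0],[[1,0,-0.5],0],[[1,0,-0.5],0],[[1,0,-0.5],0],[[1,0,-0.5],0],[[1,0,-0.5],0]])

```text
time_s: 8.15
eef_pos: [0.8945, -0.1806, 0.4893]
eef_rot: [0.008, 0.993, -0.078, 0.091]
wrist_force: [0.1, 0.3, -0.5]
opening: -0.001
```

```bash
python3 s.py
```

```text
8.15 [-0.334  0.97   0.299  0.032  1.692  1.401] [ 0.8945 -0.1806  0.4893] tilt 10.51 az -9.2 tip [ 0.9257 -0.1856  0.3192]
[[ 0.971 -0.157  0.18 ]
 [-0.154 -0.988 -0.029]
 [ 0.182  0.001 -0.983]]
```

drive_tool(increments=[[[1,0.1,0.1],0],[[1,0.1,0.1],0],[[1,0.1,0.1],0],[[1,0.1,0.1],0],[[1,0.1,0.1],0],[[1,0.1,0.1],0],[[1,0.1,0.1],0],[[1,0.1,0.1],0]])

```text
time_s: 9.15
eef_pos: [0.9131, -0.1953, 0.4471]
eef_rot: [0.011, 0.99, -0.078, 0.114]
wrist_force: [0.2, -0.3, 0.8]
opening: 0.007
```

drive_tool(increments=[[[1,0,0],0],[[1,0,0],0],[[1,0,0],0],[[1,0,0],0],[[1,0,0],0],[[1,0,0],0],[[1,0,0],0],[[1,0,0],0]])

```text
time_s: 10.15
eef_pos: [0.9247, -0.1876, 0.4375]
eef_rot: [0.013, 0.987, -0.078, 0.137]
wrist_force: [0.4, -0.5, 0.0]
opening: 0.002
```

drive_tool(increments=[[[1,0,0],0],[[1,0,0],0],[[1,0,0],0],[[1,0,0],0],[[1,0,0],0],[[1,0,0],0],[[1,0,0],0],[[1,0,0],0]])

```text
time_s: 11.15
eef_pos: [0.9331, -0.1812, 0.4376]
eef_rot: [0.016, 0.984, -0.078, 0.16]
wrist_force: [0.2, 0.1, -0.9]
opening: 0.002
```

```bash
python3 s.py
```

```text
11.15 [-0.323  1.034  0.299  0.046  1.49   1.409] [ 0.9331 -0.1812  0.4376] tilt 18.46 az -10.2 tip [ 0.987  -0.191   0.2735]
[[ 0.937 -0.159  0.312]
 [-0.148 -0.987 -0.056]
 [ 0.317  0.006 -0.949]]
```

drive_tool(increments=[[[1,0.3,0],0],[[1,0.3,0],0],[[1,0.3,0],0],[[1,0.3,0],0],[[1,0.3,0],0],[[1,0.3,0],0],[[1,0.3,0],0],[[1,0.3,0],0]])

```text
time_s: 12.15
eef_pos: [0.927, -0.2304, 0.4451]
eef_rot: [0.02, 0.98, -0.078, 0.182]
wrist_force: [-0.1, 0.4, 0.0]
opening: 0.001
```

```bash
python3 s.py; cat > mv.py <<'E'
# usage: mv.py swing d zc lat : tool shift bringing the front tip corner to d past ring plane, height zc, lateral lat (m, tangential +ccw)
from h import *
import sys
w,d,zc,lat=map(float,sys.argv[1:5])
o=get_obs();M=rot(o["eef_rot"])
P=np.array([.5074,.0714]);a=-.157+w
r=np.array([np.cos(a),np.sin(a)]);t=np.array([-r[1],r[0]])
tgt=np.r_[P+(.185+d)*r+lat*t,zc]
cur=o["eef_pos"]+.173*M[:,2]+.011*M[:,0]
e=cur[:2]-P
print("corner now rad-plane",(e@r-.185).round(4),"lat",(e@t).round(4),"z",cur[2].round(4),"F",o["wrist_force"].round(1),"t",o["time_s"])
print("shift/0.25:",(M.T@(tgt-cur)/.25).round(3))
E
python3 mv.py 0 -.06 .21 0
```

```text
12.15 [-0.378  1.028  0.299  0.069  1.453  1.356] [ 0.927  -0.2304  0.4451] tilt 21.09 az -10.7 tip [ 0.9882 -0.2419  0.2836]
[[ 0.922 -0.16   0.354]
 [-0.145 -0.987 -0.067]
 [ 0.36   0.01  -0.933]]
corner now rad-plane 0.3491 lat -0.2343 z 0.2876 F [-0.1  0.4  0. ] t 12.15
shift/0.25: [-1.638 -0.935 -0.309]
```

drive_tool(increments=[[[-0.14,-0.08,-0.03],0],[[-0.28,-0.16,-0.06],0],[[-0.42,-0.24,-0.09],0],[[-0.56,-0.32,-0.12],0],[[-0.7,-0.4,-0.14],0],[[-0.84,-0.48,-0.16],0],[[-0.95,-0.54,-0.18],0],[[-1,-0.57,-0.19],0]])

```text
time_s: 13.15
eef_pos: [0.7015, -0.0491, 0.3981]
eef_rot: [0.02, 0.98, -0.077, 0.182]
wrist_force: [0.0, -0.0, 0.4]
opening: -0.002
```

```bash
python3 mv.py 0 -.05 .21 0;python3 mv.py 0 -.03 .13 0
```

```text
corner now rad-plane 0.0981 lat -0.0904 z 0.2407 F [ 0.  -0.   0.4] t 13.15
shift/0.25: [-0.596 -0.361 -0.102]
corner now rad-plane 0.0981 lat -0.0904 z 0.2407 F [ 0.  -0.   0.4] t 13.15
shift/0.25: [-0.637 -0.365  0.225]
```

drive_tool(increments=[[[-0.15,-0.09,-0.03],0],[[-0.3,-0.18,-0.05],0],[[-0.45,-0.28,-0.08],0],[[-0.6,-0.36,-0.1],0],[[-0.62,-0.365,0.0],0],[[-0.63,-0.365,0.1],0],[[-0.637,-0.365,0.19],0],[[-0.637,-0.365,0.225],0]])

```text
time_s: 14.15
eef_pos: [0.5906, 0.0588, 0.2862]
eef_rot: [0.02, 0.98, -0.078, 0.181]
wrist_force: [-0.7, -0.2, -0.5]
opening: -0.002
```

```bash
python3 mv.py 0 -.03 .105 0; python3 - <<'E'
from h import *
w=camera("wrist");s=camera("side")
c=np.zeros((400,800,3),np.uint8)
c[:,:400]=cv2.resize(w[:, :],(400,250))[0:250].repeat(1,0)[:250].copy() if 0 else np.vstack([cv2.resize(w,(400,250)),np.zeros((150,400,3),np.uint8)])
c[:,400:]=cv2.resize(s[130:230,310:410],(400,400),interpolation=cv2.INTER_CUBIC)
cv2.imwrite("pics/wrist1.png",w);cv2.imwrite("pics/c1.png",c)
E
```

```text
corner now rad-plane -0.0285 lat -0.0013 z 0.1287 F [-0.7 -0.2 -0.5] t 14.15
shift/0.25: [-0.04  -0.006  0.086]
```

View pics/c1.png

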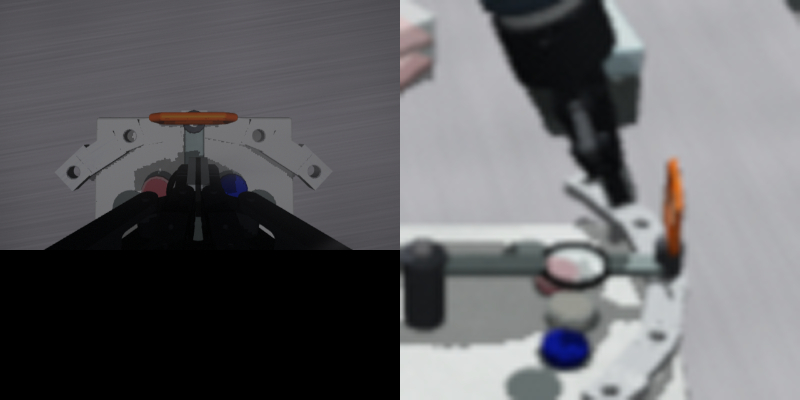

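Wrist view: ring centred at column 194, shut fingertips at about 196 and pointing at it. Side crop: fingertip end at crop (620,203), about 13 px short of the ring at (672,160–250). I check the tip model against this.

```bash
python3 - <<'E'
from h import *
o=get_obs();M=rot(o["eef_rot"]);c=get_calibration("side");w=get_calibration("wrist")
for L in(.16,.166,.173):
  for x in(.011,-.011):
    for y in (0,):
      X=o["eef_pos"]+L*M[:,2]+x*M[:,0]+y*M[:,1]
      p=proj(c,X);q=proj(w,X);print(L,x,X.round(3),"crop",((p-[310,130])*4+[400,0]).round(0),"wrist",(q/1.6).round(0))
P=np.array([.5074,.0714]);r=np.array([np.cos(-.157),np.sin(-.157)]);t=np.array([-r[1],r[0]])
for z in(.089,.116,.143):
    X=np.r_[P+.185*r,z];print("ring",z,((proj(c,X)-[310,130])*4+[400,0]).round(0),(proj(w,X)/1.6).round(1))
im=cv2.imread("pics/wrist1.png");h=cv2.cvtColor(im,cv2.COLOR_BGR2HSV)
m=cv2.inRange(h,(5,120,60),(20,255,255));ys,xs=np.nonzero(m);print("orange box",xs.min()/1.6,xs.max()/1.6,ys.min()/1.6,ys.max()/1.6)
for l in(-.031,.031):print("top corner",(proj(w,np.r_[P+.185*r+l*t,.143])/1.6).round(1))
E
```

```text
0.16 0.011 [0.657 0.047 0.141] crop [628. 178.] wrist [199. 163.]
0.16 -0.011 [0.637 0.05  0.133] crop [599. 187.] wrist [199. 191.]
0.166 0.011 [0.659 0.046 0.136] crop [631. 184.] wrist [199. 159.]
0.166 -0.011 [0.639 0.049 0.128] crop [602. 193.] wrist [199. 186.]
0.173 0.011 [0.662 0.046 0.129] crop [634. 192.] wrist [199. 154.]
0.173 -0.011 [0.642 0.049 0.121] crop [605. 201.] wrist [199. 180.]
ring 0.089 [669. 235.] [196.7 118.7]
ring 0.116 [672. 205.] [196.9 116.3]
ring 0.143 [674. 175.] [197.1 113. ]
orange box 148.75 236.875 111.875 123.75
top corner [243.6 112.9]
top corner [150.4 113.1]
```

```bash
python3 - <<'E'
from h import *
w=cv2.imread("pics/wrist1.png");cv2.imwrite("pics/w1c.png",cv2.convertScaleAbs(cv2.resize(w[160:360,200:440],(720,600),interpolation=cv2.INTER_CUBIC),alpha=1.8,beta=20))
E
```

```text
(no output)
```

View pics/w1c.png

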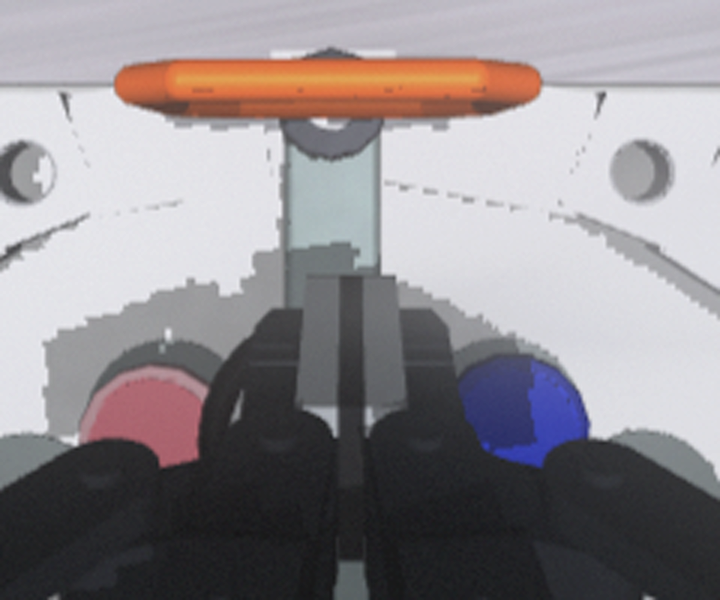

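Tips of the shut pads at crop (300–398, 275), ring at (115–540, 60–118): the fingers aim about 2 mm to the right of the ring's centre, and the 173 mm tip length holds. I go down to mid-opening height and slide in under the top bar.

```bash
python3 mv.py 0 -.028 .105 .001; python3 mv.py 0 .010 .105 .001
```

```text
corner now rad-plane -0.0285 lat -0.0013 z 0.1292 F [-0.8 -0.1  0.5] t 14.25
shift/0.25: [-0.033 -0.01   0.091]
corner now rad-plane -0.0285 lat -0.0013 z 0.1292 F [-0.8 -0.1  0.5] t 14.25
shift/0.25: [ 0.109 -0.011  0.146]
```

drive_tool(increments=[[[-0.01,-0.01,0.03],0],[[-0.02,-0.01,0.06],0],[[-0.033,-0.01,0.091],0],[[0.0,-0.01,0.104],0],[[0.04,-0.01,0.12],0],[[0.075,-0.01,0.133],0],[[0.109,-0.01,0.146],0],[[0.109,-0.01,0.146],0]])

```text
time_s: 15.25
eef_pos: [0.6282, 0.0553, 0.262]
eef_rot: [0.02, 0.98, -0.078, 0.18]
wrist_force: [-5.6, -0.0, -0.4]
opening: 0.001
```

```bash
python3 mv.py 0 .010 .130 .001; python3 - <<'E'
from h import *
w=camera("wrist");s=camera("side");cv2.imwrite("pics/wrist2.png",w)
c=np.hstack([cv2.resize(w[150:350,220:420],(400,400)),cv2.resize(s[150:220,340:410],(400,400),interpolation=cv2.INTER_CUBIC)])
cv2.imwrite("pics/c2.png",cv2.convertScaleAbs(c,alpha=1.5,beta=15))
E
```

```text
corner now rad-plane 0.0087 lat 0.001 z 0.1042 F [-5.6 -0.  -0.4] t 15.25
shift/0.25: [ 0.042  0.001 -0.095]
```

View pics/c2.png

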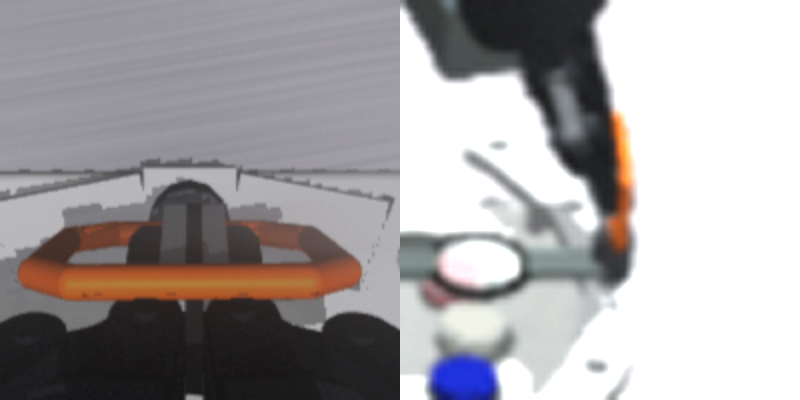

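The tips are through the opening (left crop: the top bar crosses over the fingers at row ~280). There is a light 5.6 N forward contact against the ring. I back off 2 mm and raise.

```bash
python3 mv.py 0 .007 .110 .001;python3 mv.py 0 .0075 .120 .001
```

```text
corner now rad-plane 0.0086 lat 0.001 z 0.1041 F [-5.2  0.3  0. ] t 15.35
shift/0.25: [ 0.002  0.    -0.024]
corner now rad-plane 0.0086 lat 0.001 z 0.1041 F [-5.2  0.3  0. ] t 15.35
shift/0.25: [ 0.019  0.001 -0.061]
```

drive_tool(increments=[[[-0.005,0,-0.012],0],[[-0.004,0,-0.024],0],[[0.0,0,-0.033],0],[[0.004,0,-0.042],0],[[0.008,0,-0.051],0],[[0.013,0,-0.061],0],[[0.013,0,-0.061],0],[[0.013,0,-0.061],0]])

```text
time_s: 16.35
eef_pos: [0.6255, 0.0559, 0.2776]
eef_rot: [0.02, 0.98, -0.078, 0.181]
wrist_force: [-6.1, -0.7, -4.7]
opening: 0.002
```

```bash
cat > ring.py <<'E'
# ring centre from orange in side view + top view; lift by comparison with first pictures
from h import *
import sys
out=[]
for n,roi in(("side",(355,150,400,215)),("top",(280,125,350,175))):
    im=camera(n);cv2.imwrite(f"pics/{n}_{sys.argv[1]}.png",im)
    for src in(cv2.imread(f"pics/{n}0.png"),im):
        h=cv2.cvtColor(src,cv2.COLOR_BGR2HSV);m=cv2.inRange(h,(5,120,70),(22,255,255))
        x0,y0,x1,y1=roi;ys,xs=np.nonzero(m[y0:y1,x0:x1]);print(n,"n",len(xs),"x",xs.min()+x0,xs.max()+x0,"y",ys.min()+y0,ys.max()+y0,"mean",(xs.mean()+x0).round(2),(ys.mean()+y0).round(2))
im=camera("wrist");cv2.imwrite(f"pics/wrist_{sys.argv[1]}.png",im)
E
python3 mv.py 0 .008 .125 .001; python3 ring.py a
```

```text
corner now rad-plane 0.0061 lat 0.0012 z 0.1199 F [-6.1 -0.7 -4.7] t 16.35
shift/0.25: [ 0.014  0.001 -0.016]
side n 72 x 376 380 y 170 193 mean 377.86 181.88
side n 59 x 377 380 y 169 191 mean 378.37 180.53
top n 59 x 298 315 y 143 149 mean 306.64 145.93
top n 8 x 311 315 y 145 146 mean 313.0 145.5
```

```bash
cat > lift.py <<'E'
# lift.py swing name : top-bar height from wrist picture <name>, against home reference wrist2
from h import *
import sys
w=float(sys.argv[1]);c=get_calibration("wrist");o=get_obs();P=np.array([.5074,.0714]);res=[]
for f,dp,sw in(("wrist2",np.array([.6282,.0553,.262])-o["eef_pos"],0),(sys.argv[2],0,w)):
    im=cv2.imread(f"pics/{f}.png");h=cv2.cvtColor(im,cv2.COLOR_BGR2HSV);m=cv2.inRange(h,(5,120,60),(22,255,255))
    n,l,s,ce=cv2.connectedComponentsWithStats(m);i=1+np.argmax(s[1:,4]);ys,xs=np.nonzero(l==i)
    xc=(xs.min()+xs.max())/2;k=abs(xs-xc)<25;col=ys[k];
    med=[np.median(ys[(xs==x)&(ys>ys.max()-20)]) for x in range(int(xc)-25,int(xc)+25) if ((xs==x)&(ys>ys.max()-20)).any()]
    cc=dict(c);cc["origin"]=c["origin"]+dp
    a=-.157+sw;r=np.r_[np.cos(a),np.sin(a),0]
    ro,d=ray(cc,(xc,np.median(med)));X=ro+d*((np.r_[P,0]+.185*r-ro)@r)/(d@r)
    print(f,"xc",xc,"row",np.median(med),"box",xs.min(),xs.max(),ys.min(),ys.max(),"bar",X.round(4));res.append(X)
print("lift mm",((res[1]-res[0])[2]*1000).round(1),"swing seen",(np.arctan2(res[1][1]-P[1],res[1][0]-P[0])+.157).round(3))
E
python3 lift.py 0 wrist_a
```

```text
wrist2 xc 314.5 row 291.0 box 229 400 279 300 bar [0.6906 0.0455 0.1545]
wrist_a xc 314.5 row 277.5 box 236 393 267 285 bar [0.6906 0.0456 0.1624]
lift mm 7.9 swing seen 0.017
```

The pin is up about 8 mm at modest force (6 N, 5 N). Next I plan the swing: raise 5 mm more, then follow the arc while turning with the arm.

```bash
cat > plan.py <<'E'
# plan.py wnow wp... ; wp = w,d,z,lat : shift and turn from the present pose
from h import *
import sys
o=get_obs();M=rot(o["eef_rot"]);P=np.array([.5074,.0714]);w0=float(sys.argv[1]);k=np.array([.011,0,.173])
def fr(w):
    a=-.152+w;r=np.array([np.cos(a),np.sin(a)]);return r,np.array([-r[1],r[0]])
cur=o["eef_pos"]+M@k;r,t=fr(w0);e=cur[:2]-P
print("now d",(e@r-.185).round(4),"lat",(e@t).round(4),"z",cur[2].round(4),"F",o["wrist_force"].round(1),"t",o["time_s"])
for s in sys.argv[2:]:
    w,d,z,lat=map(float,s.split(","));r,t=fr(w);Mk=M@R.from_euler("z",w0-w).as_matrix()
    T=np.r_[P+(.185+d)*r+lat*t,z]-Mk@k
    print(s,(M.T@(T-o["eef_pos"])/.25).round(3),round((w0-w)/(np.pi/2),3))
E
python3 plan.py 0 0,.006,.125,0 -.03,.006,.125,-.002 -.06,.006,.125,-.002
```

```text
now d 0.0062 lat 0.0002 z 0.1199 F [-6.1  1.5 -3.9] t 16.5
0,.006,.125,0 [ 0.007  0.001 -0.019] 0.0
-.03,.006,.125,-.002 [ 0.006  0.031 -0.019] 0.019
-.06,.006,.125,-.002 [ 0.005  0.052 -0.019] 0.038
```

drive_tool(increments=[[[0.003,0,-0.009],0],[[0.007,0,-0.019],0],[[0.007,0,-0.019],0],[[0.007,0.01,-0.019],0.006],[[0.006,0.02,-0.019],0.012],[[0.006,0.031,-0.019],0.019],[[0.005,0.041,-0.019],0.028],[[0.005,0.052,-0.019],0.038]])

```text
time_s: 17.5
eef_pos: [0.623, 0.0433, 0.2828]
eef_rot: [0.014, 0.977, -0.107, 0.181]
wrist_force: [-5.9, 2.3, -5.0]
opening: 0.002
```

```bash
python3 - <<'E'
from h import *
cv2.imwrite("pics/wrist_b.png",camera("wrist"))
E
python3 lift.py -.04 wrist_b; python3 plan.py -.06 -.12,.006,.125,-.002 -.18,.006,.125,-.002 -.24,.006,.125,-.002 -.30,.006,.125,-.002
```

```text
wrist2 xc 314.5 row 291.0 box 229 400 279 300 bar [0.6904 0.0443 0.1543]
wrist_b xc 315.0 row 277.5 box 237 393 266 285 bar [0.688  0.0313 0.1688]
lift mm 14.5 swing seen -0.061
now d 0.006 lat -0.0019 z 0.1251 F [-5.5  1.6 -5.2] t 17.55
-.12,.006,.125,-.002 [-0.001  0.043 -0.001] 0.038
-.18,.006,.125,-.002 [-0.005  0.086 -0.003] 0.076
-.24,.006,.125,-.002 [-0.011  0.129 -0.006] 0.115
-.30,.006,.125,-.002 [-0.019  0.171 -0.01 ] 0.153
```

The arm is free and follows (ring centred at column 315, lift about 13 mm). I carry it on to about −0.30.

drive_tool(increments=[[[0,0.021,0],0.019],[[-0.001,0.043,0],0.038],[[-0.003,0.064,0.001],0.057],[[-0.005,0.086,0.001],0.076],[[-0.008,0.107,0.001],0.095],[[-0.011,0.129,0],0.115],[[-0.015,0.15,-0.002],0.134],[[-0.019,0.171,-0.004],0.153]])

```text
time_s: 18.55
eef_pos: [0.6089, 0.0039, 0.2819]
eef_rot: [-0.009, 0.958, -0.223, 0.181]
wrist_force: [-8.4, 8.1, -0.2]
opening: 0.005
```

```bash
python3 ring.py c; python3 lift.py -.30 wrist_c; python3 plan.py -.30 -.30,.006,.110,-.002 -.34,.006,.110,-.002 ; python3 - <<'E'
from h import *
w=cv2.imread("pics/wrist_c.png");s=cv2.imread("pics/side_c.png")
c=np.hstack([cv2.resize(w[150:350,180:420],(480,400)),cv2.resize(s[150:250,310:390],(320,400),interpolation=cv2.INTER_CUBIC)])
cv2.imwrite("pics/c3.png",cv2.convertScaleAbs(c,alpha=1.4,beta=15))
E
```

```text
side n 72 x 376 380 y 170 193 mean 377.86 181.88
side n 78 x 374 380 y 179 202 mean 376.32 190.44
top n 59 x 298 315 y 143 149 mean 306.64 145.93
top n 4 x 315 330 y 146 153 mean 319.5 147.75
wrist2 xc 314.5 row 291.0 box 229 400 279 300 bar [0.6895 0.0387 0.1585]
wrist_c xc 318.0 row 279.5 box 240 396 265 290 bar [ 0.6713 -0.0146  0.1693]
lift mm 10.8 swing seen -0.326
now d 0.0058 lat -0.0015 z 0.1241 F [-14.5   2.9   1.7] t 18.7
-.30,.006,.110,-.002 [-0.019  0.007  0.053] 0.0
-.34,.006,.110,-.002 [-0.019  0.036  0.05 ] 0.025
```

View pics/c3.png

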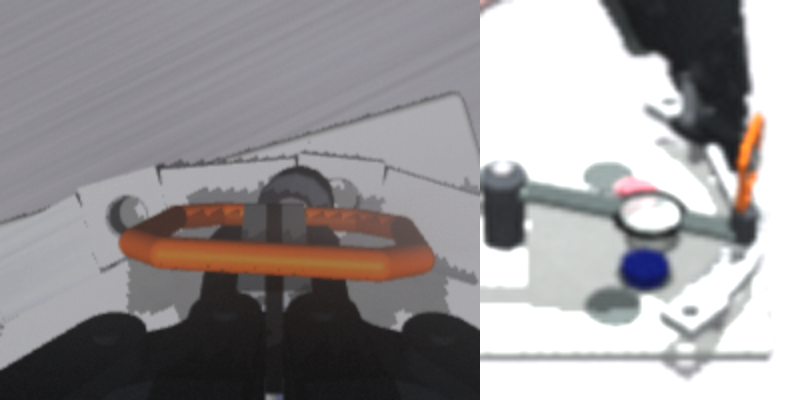

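```bash
python3 - <<'E'
from h import *
P=np.array([.5074,.0714]);c=get_calibration("side");w=get_calibration("wrist")
f=lambda X:(X.round(4),"ang",(np.arctan2(X[1]-P[1],X[0]-P[0])+.152).round(3),"rad",np.hypot(*(X[:2]-P)).round(4))
print("lens",f(onz(c,(352.3,203.1),.066)),"ref start lens ang 0")
print("hole target",f(onz(w,(352,246),.052)),"hole mid",f(onz(w,(244,256),.052)))
print("barrel",f(onz(w,(329,245),.085)))
E
python3 plan.py -.30 -.30,.003,.118,-.002 -.30,.003,.108,-.002
```

```text
lens (array([0.6098, 0.0158, 0.066 ]), 'ang', np.float64(-0.346), 'rad', np.float64(0.1166)) ref start lens ang 0
hole target (array([ 0.665 , -0.0243,  0.052 ]), 'ang', np.float64(-0.394), 'rad', np.float64(0.1844)) hole mid (array([0.6891, 0.0441, 0.052 ]), 'ang', np.float64(0.003), 'rad', np.float64(0.1838))
barrel (array([ 0.6741, -0.0142,  0.085 ]), 'ang', np.float64(-0.322), 'rad', np.float64(0.1874))
now d 0.0058 lat -0.0015 z 0.1241 F [-14.5   2.9   1.7] t 18.7
-.30,.003,.118,-.002 [-0.019  0.004  0.019] 0.0
-.30,.003,.108,-.002 [-0.033  0.008  0.056] 0.0
```

The arm is at about −0.33, with the target hole at −0.39, about 10 mm on. The pin rides near 10–11 mm. I back off and lower the tip so that the spring is free to drop the pin, then nudge the ring's side bar along.

```bash
python3 plan.py -.30 -.30,.003,.109,-.002 -.36,.003,.109,-.003 -.384,.003,.109,-.004 -.384,.003,.109,-.009
```

```text
now d 0.0058 lat -0.0015 z 0.1241 F [-14.5   2.9   1.7] t 18.7
-.30,.003,.109,-.002 [-0.031  0.007  0.052] 0.0
-.36,.003,.109,-.003 [-0.032  0.054  0.047] 0.038
-.384,.003,.109,-.004 [-0.033  0.074  0.044] 0.053
-.384,.003,.109,-.009 [-0.034  0.094  0.042] 0.053
```

drive_tool(increments=[[[-0.025,0,0.005],0],[[-0.04,0.004,0.028],0],[[-0.044,0.007,0.052],0],[[-0.044,0.02,0.05],0.01],[[-0.044,0.035,0.048],0.025],[[-0.044,0.054,0.046],0.038],[[-0.045,0.065,0.044],0.048],[[-0.045,0.074,0.044],0.053]])

```text
time_s: 19.7
eef_pos: [0.5964, -0.0104, 0.2664]
eef_rot: [-0.016, 0.947, -0.264, 0.183]
wrist_force: [0.7, 1.8, 0.4]
opening: -0.001
```

```bash
python3 ring.py d; python3 lift.py -.34 wrist_d; python3 plan.py -.384 -.384,.003,.109,-.009 -.384,.003,.109,-.014; python3 - <<'E'
from h import *
w=cv2.imread("pics/wrist_d.png");s=cv2.imread("pics/side_d.png")
c=np.hstack([cv2.resize(w[150:350,180:420],(480,400)),cv2.resize(s[150:250,310:390],(320,400),interpolation=cv2.INTER_CUBIC)])
cv2.imwrite("pics/c4.png",cv2.convertScaleAbs(c,alpha=1.4,beta=15))
E
```

```text
side n 72 x 376 380 y 170 193 mean 377.86 181.88
side n 76 x 373 380 y 179 202 mean 376.38 191.13
top n 59 x 298 315 y 143 149 mean 306.64 145.93
top n 31 x 315 330 y 146 153 mean 321.39 148.84
wrist2 xc 314.5 row 291.0 box 229 400 279 300 bar [0.6892 0.0367 0.1593]
wrist_d xc 263.0 row 276.5 box 178 348 264 286 bar [ 0.6687 -0.0192  0.1693]
lift mm 10.0 swing seen -0.355
now d 0.0021 lat -0.0036 z 0.1086 F [-0.5 -0.2  0.7] t 19.85
-.384,.003,.109,-.009 [ 0.004  0.021 -0.003] 0.0
-.384,.003,.109,-.014 [ 0.005  0.041 -0.005] 0.0
```

View pics/c4.png

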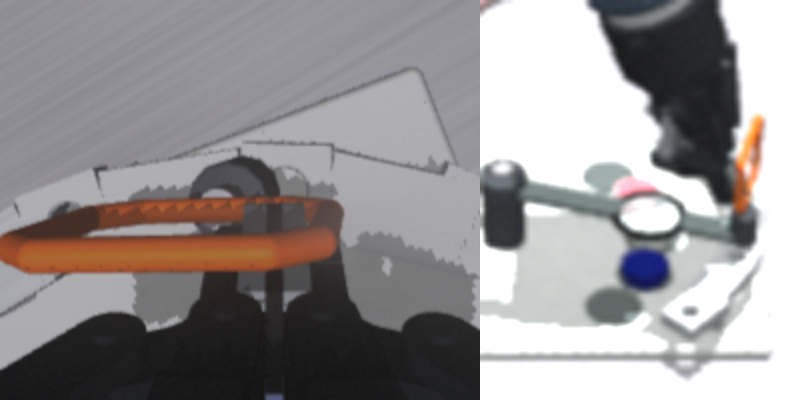

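The pin rides on the plate, the force is near zero, and the fingertip is at the ring's right side bar (crop ~(335,240)). I nudge it 12 mm along the arc, slowly.

drive_tool(increments=[[[0.001,0.008,-0.001],0],[[0.002,0.015,-0.002],0],[[0.003,0.021,-0.003],0],[[0.003,0.027,-0.003],0],[[0.004,0.033,-0.004],0],[[0.004,0.039,-0.005],0],[[0.005,0.045,-0.005],0],[[0.005,0.05,-0.006],0]])

```text
time_s: 20.85
eef_pos: [0.5902, -0.021, 0.2657]
eef_rot: [-0.016, 0.947, -0.263, 0.181]
wrist_force: [-1.1, 6.8, -2.4]
opening: -0.005
```

```bash
python3 ring.py e; python3 lift.py -.36 wrist_e; python3 plan.py -.384 -.384,.003,.109,-.014 -.384,.003,.109,-.020
```

```text
side n 72 x 376 380 y 170 193 mean 377.86 181.88
side n 87 x 371 379 y 184 208 mean 374.87 196.6
top n 59 x 298 315 y 143 149 mean 306.64 145.93
top n 25 x 319 329 y 148 153 mean 322.92 150.48
wrist2 xc 314.5 row 291.0 box 229 400 279 300 bar [0.6892 0.0366 0.1603]
wrist_e xc 271.5 row 271.0 box 192 351 256 282 bar [ 0.6622 -0.0306  0.1619]
lift mm 1.5 swing seen -0.425
now d 0.0018 lat -0.016 z 0.1078 F [-3.6  6.4 -2.5] t 21.0
-.384,.003,.109,-.014 [ 0.006 -0.008 -0.002] 0.0
-.384,.003,.109,-.020 [ 0.007  0.015 -0.005] 0.0
```

Ring height now reads about 1.5 mm above home and a 7 N sideways force shows the arm is stopped: the pin has dropped. I centre the tip again, check, and withdraw.

```bash
python3 plan.py -.384 -.384,.002,.109,-.002 -.384,-.04,.109,-.002 -.384,-.06,.16,-.002
```

```text
now d 0.0018 lat -0.016 z 0.1078 F [-3.6  6.4 -2.5] t 21.0
-.384,.002,.109,-.002 [ 0.001 -0.056  0.003] 0.0
-.384,-.04,.109,-.002 [-0.157 -0.059 -0.054] 0.0
-.384,-.06,.16,-.002 [-0.164 -0.086 -0.271] 0.0
```

drive_tool(increments=[[[0,-0.02,0.001],0],[[0,-0.04,0.002],0],[[0,-0.052,0.002],0],[[-0.03,-0.053,-0.01],0],[[-0.06,-0.054,-0.02],0],[[-0.1,-0.056,-0.034],0],[[-0.14,-0.058,-0.048],0],[[-0.157,-0.059,-0.054],0]])

```text
time_s: 22.0
eef_pos: [0.5613, 0.0124, 0.2676]
eef_rot: [-0.015, 0.947, -0.263, 0.182]
wrist_force: [-0.8, -0.2, 0.3]
opening: -0.001
```

```bash
python3 ring.py f; python3 lift.py -.384 wrist_f; python3 - <<'E'
from h import *
P=np.array([.5074,.0714]);c=get_calibration("side")
for a in (-.536,):
  for z in(.116,.126): print("side ring pred",z,proj(c,np.r_[P+.185*np.array([np.cos(a),np.sin(a)]),z]).round(2))
print("home start pred",proj(c,np.r_[P+.185*np.array([np.cos(-.152),np.sin(-.152)]),.116]).round(2))
w=cv2.imread("pics/wrist_f.png");s=cv2.imread("pics/side_f.png")
cc=np.hstack([cv2.resize(w[130:370,160:480],(480,400)),cv2.resize(s[150:250,310:390],(320,400),interpolation=cv2.INTER_CUBIC)])
cv2.imwrite("pics/c5.png",cv2.convertScaleAbs(cc,alpha=1.4,beta=15))
E
```

```text
side n 72 x 376 380 y 170 193 mean 377.86 181.88
side n 76 x 372 379 y 184 207 mean 375.47 195.79
top n 59 x 298 315 y 143 149 mean 306.64 145.93
top n 57 x 318 332 y 147 158 mean 325.05 152.7
wrist2 xc 314.5 row 291.0 box 229 400 279 300 bar [0.6892 0.0367 0.159 ]
wrist_f xc 302.5 row 167.5 box 223 382 148 176 bar [ 0.6719 -0.0141  0.081 ]
lift mm -78.0 swing seen -0.322
side ring pred 0.116 [375.66 195.6 ]
side ring pred 0.126 [375.92 192.75]
home start pred [377.86 181.19]
```

View pics/c5.png

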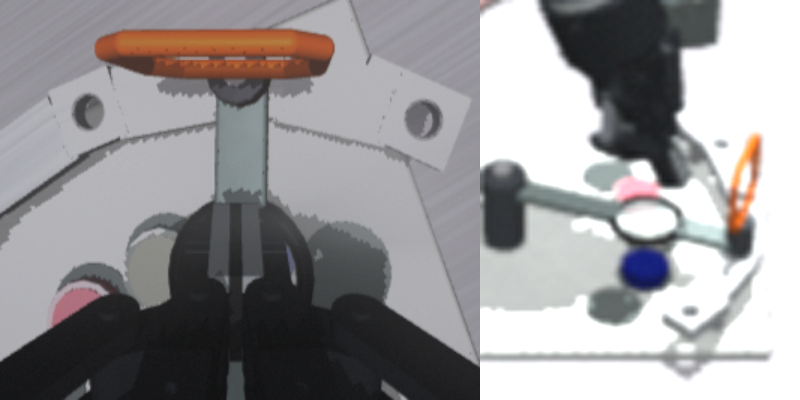

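The ring stands clear, the lens lies over the blue dish just as it lay over the white one at the start, and no finger touches (force ~0). I withdraw up and back, then measure again.

```bash
python3 plan.py -.384 -.384,-.06,.16,0 -.384,-.11,.26,0
```

```text
now d -0.0388 lat -0.0021 z 0.1101 F [ 1.2  0.5 -0.6] t 22.15
-.384,-.06,.16,0 [-0.013 -0.035 -0.214] 0.0
-.384,-.11,.26,0 [-0.066 -0.088 -0.654] 0.0
```

drive_tool(increments=[[[-0.006,-0.015,-0.1],0],[[-0.013,-0.035,-0.21],0],[[-0.02,-0.05,-0.32],0],[[-0.035,-0.06,-0.43],0],[[-0.05,-0.075,-0.54],0],[[-0.066,-0.088,-0.654],0],[[-0.2,-0.088,-0.7],0],[[-0.4,-0.088,-0.75],0]])

```text
time_s: 23.15
eef_pos: [0.4271, 0.0937, 0.4127]
eef_rot: [-0.016, 0.947, -0.264, 0.184]
wrist_force: [0.2, 1.0, 0.0]
opening: -0.002
```

drive_tool(increments=[[[-0.1,0,-0.05],0],[[-0.2,0,-0.1],0],[[-0.3,0,-0.15],0],[[-0.4,0,-0.2],0],[[-0.4,0,-0.2],0],[[-0.4,0,-0.2],0],[[-0.4,0,-0.2],0],[[-0.4,0,-0.2],0]])

```text
time_s: 24.15
eef_pos: [0.3304, 0.1472, 0.4243]
eef_rot: [-0.015, 0.947, -0.264, 0.182]
wrist_force: [-0.2, -0.4, -0.6]
opening: -0.0
```

```bash
python3 s.py; python3 ring.py g; python3 - <<'E'
from h import *
s=cv2.imread("pics/side_g.png");t=cv2.imread("pics/top_g.png")
c=np.hstack([cv2.resize(t[130:230,255:355],(400,400),interpolation=cv2.INTER_CUBIC),cv2.resize(s[150:250,300:400],(400,400),interpolation=cv2.INTER_CUBIC)])
cv2.imwrite("pics/c6.png",c)
P=np.array([.5074,.0714]);C={n:get_calibration(n) for n in("side","top")}
def cen(p,n,roi):
    h=cv2.cvtColor(cv2.imread(p),cv2.COLOR_BGR2HSV);m=cv2.inRange(h,(5,120,70),(22,255,255))
    x0,y0,x1,y1=roi;ys,xs=np.nonzero(m[y0:y1,x0:x1]);return ray(C[n],((xs.min()+xs.max())/2+x0,(ys.min()+ys.max())/2+y0)),ray(C[n],(xs.mean()+x0,ys.mean()+y0))
for k in("0","_g"):
    a=cen(f"pics/side{k}.png","side",(355,150,400,215));b=cen(f"pics/top{k}.png","top",(280,125,350,175))
    for i in(0,1):
        X,e=tri([a[i],b[i]]);print(k,X.round(4),"ang",(np.arctan2(X[1]-P[1],X[0]-P[0])+.152).round(3),np.round(e,4))
E
```

```text
24.15 [ 0.136 -0.485  2.165 -0.128  1.115  2.285] [0.3304 0.1472 0.4243] tilt 21.06 az -10.8 tip [0.3915 0.1355 0.2629]
[[ 0.795 -0.494  0.353]
 [-0.505 -0.861 -0.067]
 [ 0.337 -0.125 -0.933]]
side n 72 x 376 380 y 170 193 mean 377.86 181.88
side n 76 x 372 379 y 184 207 mean 375.54 195.64
top n 59 x 298 315 y 143 149 mean 306.64 145.93
top n 55 x 318 332 y 147 158 mean 325.16 152.71
0 [0.6908 0.0444 0.114 ] ang 0.006 [0.0003 0.0003]
0 [0.6908 0.044  0.113 ] ang 0.004 [0.0002 0.0002]
_g [ 0.6674 -0.0202  0.1142] ang -0.368 [0.0005 0.0005]
_g [ 0.667  -0.0209  0.1141] ang -0.372 [0.0002 0.0002]
```

View pics/c6.png

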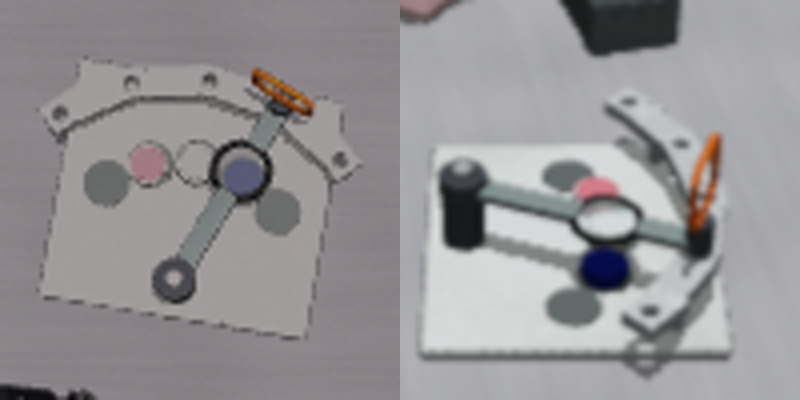

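Top crop: the lens ring is concentric with the blue dish at about (241,173), the middle hole is empty at (210,80), and the ring sits at the neighbouring hole. Triangulated ring height is 0.114 m, within 1 mm of the start, so the pin is home. The gripper is well clear, so I hand in.

```bash
python3 -c "
from bench import *
print(hand_in())"
```

```text
the job is handed in; nothing more can be done
None
```

The index pin is home in the neighbouring hole, the lens stands over the blue dish, and the gripper finished clear of everything. I handed the job in about 24 s into the 38 s limit; no verdict was reported.

**How it was done**
- **Tilt:** the drive cannot tilt the tool, and a vertical finger cannot hook the ring. I reached past the arm's limit several times, which left the tool leaning outward by 21°.
- **Lift:** with the claw shut, the fingertips went under the ring's top bar and raised the pin about 13 mm. I did not grip the ring.
- **Swing and drop:** I carried the arm to about −0.33 rad and let the pin ride on the plate. I then nudged the ring's side bar until the pin dropped and the arm stopped, and backed out.

**Last checks**
- **Pin:** the ring's triangulated height was 0.114 m, against 0.113–0.114 m at the start, so the pin is home within about 1 mm.
- **Swing:** the camera measured a turn of about −0.375 rad; the hole is at −0.384. The gap is about the size of the pin's play plus camera error.
- **Lens and dishes:** in the top view the lens is concentric with the blue dish. The dishes look unmoved in the pictures, but I did not measure them again.
- **Force:** wrist force was about zero at the end. The highest reading I took on the ring was about 15 N, at the end of the carry, against the 35 N limit. Forces were read only between moves, so a short peak could have been missed.

**Checks that disagreed:** the wrist-camera lift estimate read 1.5 mm while the finger still pressed on the ring. After I backed off, the side view alone left room for up to about 2 mm. The wrist-camera estimate was not usable once I had withdrawn. I relied on the final two-view measurement.

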